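# Roll the brass roll home on its track

### The job

Pick up the white-and-wood paddle from its tray and use it to roll the brass roller gently along the track, up the short ramp and through the green-walled pocket until it meets the sprung pad, then lean on it with the paddle at a steady 6 N or so for about two seconds, never anywhere near 15 N, so that it beds in. Then stand the paddle upright in its tray again and let go, leaving the roller in the pocket. Do not touch the roller with the gripper, lift it out of its track or shove it fast, and leave the other things on the bench where they are.

Things in the scene. Friction and masses are not known exactly. Their poses are not given: they have to be found in the camera images.
- track: Fixed roller track, 315 x 100 mm, origin on the bench surface under it; +x along the track in the rolling direction (low end with brass lugs to blue stop block; roughly to the robot's left), y across, z up. Aluminium floor 76 mm wide between wooden walls 6 mm thick, tops 32 mm above the bench. Nothing on the track is higher than 52 mm.
- low_end (a point): Centre of the floor's top at the track's open low end, 10 mm above the bench, 125 mm before the track's origin (x = -125 mm); axes as the track's. Two brass lugs, 32 mm high, stand in the corners 3 to 15 mm in from here, with a 56 mm gap between them through which the paddle passes.
- ramp_top (a point): Top of the short ramp on the track's floor, x = 45 mm in the track, 13 mm above the bench; axes as the track's. The floor is level at 10 mm from the low end to x = -40 mm, climbs evenly to here, and is level at 13 mm beyond.
- pocket (a point): Point on the floor of the upper pocket (walls painted green, x from 45 to 160 mm), x = 90 mm in the track; axes as the track's. At its far end is a blue-grey pad, 66 mm wide, 19 to 45 mm above the bench, on springs of 8 N per mm in all with 6 mm of travel, carried by a clamped blue block. They are set by hand, unmeasured: the pad's free face lies 10 to 34 mm beyond this point.
- roller_center (a point): Centre of the brass roller: a loose cylinder of 36 mm diameter, 70 mm long, 0.25 to 0.5 kg, lying across the track (its y axis is its own axis; x and z turn as it rolls); it stays where it is left on the level parts. It starts by the two lugs, its centre 75 to 92 mm before the track's origin and 28 mm above the bench.
- roller: The same brass roller; origin at its centre.
- paddle_grip (a point): Point to grasp on the paddle's centre line, 80 mm above its foot, 25 mm below its top. The upright wooden handle, with a red band near the top, is 20 mm (its x) by 30 mm (its y) by 60 mm; the white block below it 24 mm (x) by 40 mm (y) by 45 mm high. Same front and back; 0.10 kg. Its 40 mm wide faces, square to its x axis, push the roller.
- paddle: The same paddle; origin at the centre of its foot, z up. Gripped across its 20 mm (fingers closing along its x) it resists the push best. Starts standing in the tray.
- tray_in (a point): Centre of the paddle tray's inner floor, 5 mm above the bench: a fixed dark wooden tray, 100 x 100 mm outside, 90 x 90 mm inside, rim 12 mm above the bench. It stands either to the left or to the right of the track.
- dish: Small blue ceramic bowl, 90 mm across, 30 mm high; origin under its centre. Leave alone.
- puck: Black rubber block, round, 64 mm across, 28 mm high; origin under its centre. Leave alone.
- beaker: Clear glass tumbler, 70 mm across, 85 mm high; origin under its centre. Leave alone.
- tape: Green ring of 90 mm diameter, 22 mm high, lying flat; origin under its centre. Leave alone.
- hammer: Hammer, 240 mm long, lying on the bench. Leave alone.
- jar: Amber glass jar, 64 mm across, 75 mm high; origin under its centre. Leave alone.
- spare: Copper-coloured spare roll standing on its end, 36 mm across, 70 mm high; origin under its centre. Not the roller to use. Leave alone.
Mind the look-alikes: they are no part of the job. What is shaped like the paddle but blue or turquoise is not meant. What is shaped like the roller but turquoise is not meant.

How it is judged:
By the outcome, as a careful person would: the job done as asked, in the order asked, and still so for the second after the job is handed in, with the robot touching nothing.
It also fails if it takes over 67 s, if anything falls off the work surface, if the arm or the gripper's body presses on something with over 40 N, if the wrist force passes 120 N, or if a joint passes its speed limit or range.

### The arm

A 6-joint arm with a two-finger parallel gripper is mounted at the origin on the work surface. World frame = base frame: x ahead of the robot, y to its left, z up, the work surface at z = 0. Lengths are in mm, angles in rad, forces in N, time in s.
With the tool pointing down it reaches from about 275 to 825 mm from the base axis. Payload 5.2 kg.
Tool frame: the origin (TCP) lies at the very end of the fingers, on their centre line; the grasp point (between the pads) lies robot.grip_depth behind it (robot.grip_depth is the distance from the TCP to the grasp point, in mm); z points along the fingers, y is the line along which they close (so a half turn about z gives the same grasp; the last joint's range is limited). The gripper opens to 93 mm and grips with 3 to 60 N. Pads are 15 mm wide; open, the fingers measure 128 mm over their backs; the gripper's body (75 mm by 188 mm) begins 65 mm behind the grasp point.
Start: joints at [-0.203, 0.259, 1.535, -0, 1.348, -0.203], TCP at [550.005, 0.023, 218.653] pointing down, gripper open.
Joint ranges: [-3.14, 3.14], [-0.91, 2.08], [0.19, 2.58], [-1.22, 4.36], [0.22, 2.71], [-3.12, 3.12]. Speed limits (rad/s): [2.57, 2.57, 3.14, 3.14, 3.14, 3.14].

### API

Orientations are given as [roll, pitch, yaw] about the fixed x, y, z axes, in that order (R = Rz(yaw) Ry(pitch) Rx(roll)).
In Python, from station import readout, imaging, ticket, robot gives the robot as it stands. The module is installed in compiled form; this text tells all that it offers.
- The arm moves only by the tool carry_out, never from a script. Its argument "rows" is a list of rows, each an object with "rotation": the turn, a rotation vector about the world's x, y, z in units of 10 degrees (1.0 is 10 degrees), a list of three; "offset": the shift along the world's x, y, z in units of 40 mm (1.0 is 40 mm), a list of three; "grip": the opening, from 0 (shut) to 1 (fully open). A call has 1 to 8 rows; each row is the pose to reach, as a shift and turn from the pose commanded when the call began; what a row does not reach only later rows make up. A row lasts 1/8 s, in which the tool goes at most 62.5 mm and 10.7 degrees, less where a joint would pass 70% of its speed; a pose out of reach is approached as far as the arm can. A call with a gripper value outside its range is refused whole. The fingers move at their own pace and stop on an object; "grip_force" is the grip in N (left out, the last holds). Time passes only in rows, so rows that repeat a pose let the fingers close. It gives the time, the measured TCP pose, the force, the opening and the grip force at its end, in the units of the state.
- readout.get_obs(): the state, without advancing time (a new reading comes with each control period).
- imaging.grab_frame(name): name is "scene" or "side" or "wrist"; returns a dict with "frame" (400x640x3 uint8, blue, green, red), "intrinsics" (3x3 intrinsics, pixels), "rvec" (rotation vector, rad) and "tvec" (3), from world to camera coordinates, as OpenCV has them. Camera axes: x right, y down, z forward; pixel columns grow to the right and rows downward; lengths in mm; the calibration is good to about 2 mm. A picture is of the moment at which its call begins. There is no depth.
- ticket.hand_in(): hands the job in; it is judged then, once.
The state is a dict: "t": time; "joint_positions": joint angles; "qvel": joint speeds; "effort": joint torques, N m; "eef_pos": TCP position; "tcp_rot": TCP orientation; "wrist_force": force on the tool from outside, world axes, zero at the start; "moment": the same for the moment, N m; "grip_width": opening from 0.0 (shut) to 1.0 (fully open); "grasp_force": force on a finger pad.
Only numpy, scipy, OpenCV 4.12 (cv2) and the standard library are available. Lean on these libraries where they do the work, as an engineer would, in place of code of your own. Each camera call takes 0.05 s, during which the arm holds its last target. There are 200 camera calls.

## Working session

There is one attempt and no reset: what is moved stays moved. The work goes in short steps, Python scripts to look and compute and a tool call to move; the robot and the scene stay as the last step left them, time stands still between calls to the robot, and variables do not carry over. Pictures are saved under pics/ and viewed, at most 10 in all, crops included, and the job is handed in when it is done.

Besides the shell and the picture viewer there is one more tool, called after "Request:" in YAML: its name, and indented under it one key for each argument. carry_out: Moves the arm, as the interface text tells. Its arguments: {"type":"object","properties":{"rows":{"type":"array","items":{"type":"object","properties":{"rotation":{"type":"array","items":{"type":"number"}},"offset":{"type":"array","items":{"type":"number"}},"grip":{"type":"number"}}}},"grip_force":{"type":"number"}},"required":["rows"]}

```bash
mkdir -p pics && cat > h.py <<'E'
import numpy as np, cv2
from station import readout, imaging, ticket, robot
def grab(n,fn=None):
    d=imaging.grab_frame(n)
    if fn: cv2.imwrite('pics/'+fn,d['frame'])
    np.savez(f'{n}.npz',**d)
    return d
def load(n): return np.load(f'{n}.npz')
def ray(d,px):
    R=cv2.Rodrigues(np.array(d['rvec'],float))[0]; C=-R.T@np.array(d['tvec'],float).ravel()
    v=R.T@np.linalg.inv(d['intrinsics'])@np.array([px[0],px[1],1.]); return C,v
def onz(d,px,z):
    C,v=ray(d,px); return C+v*(z-C[2])/v[2]
def proj(d,P):
    return cv2.projectPoints(np.array(P,float).reshape(-1,1,3),np.array(d['rvec'],float),np.array(d['tvec'],float),np.array(d['intrinsics'],float),None)[0].reshape(-1,2)
E
python3 - <<'E'
from h import *
a=grab('scene','scene.png');b=grab('side','side.png')
print(robot.grip_depth); print(readout.get_obs())
for d in(a,b): print(ray(d,(320,200)))
E
```

```text
18.8
{'t': 0.1, 'joint_positions': array([-2.02793109e-01,  2.59248324e-01,  1.53592951e+00, -1.78922774e-05,
        1.34801531e+00, -2.02829022e-01]), 'qvel': array([ 0.00049907, -0.00203474, -0.00499103,  0.00205593, -0.00026258,
        0.00037579]), 'effort': array([ 2.99393134e-03, -4.38208973e+01, -2.84642941e+01,  7.21958186e-02,
        3.61894083e-02, -1.01468524e-04]), 'eef_pos': array([5.49522111e+02, 1.18994445e-01, 2.17930289e+02]), 'tcp_rot': array([-3.14002146e+00, -3.05318931e-04,  1.57083597e+00]), 'wrist_force': array([ 1.09694063, -0.12018327,  0.20768795]), 'moment': array([ 0.04776547, -0.01319413,  0.00146525]), 'grasp_force': 0.0, 'grip_width': 1.003610270075598}
(array([1544.07933167, -171.21231702,  726.22169307]), array([-0.84285   ,  0.09110421, -0.53073229]))
(array([  287.30121232, -1328.00501355,   914.79303254]), array([ 0.17106544,  0.83242938, -0.52740389]))
```

View pics/scene.png

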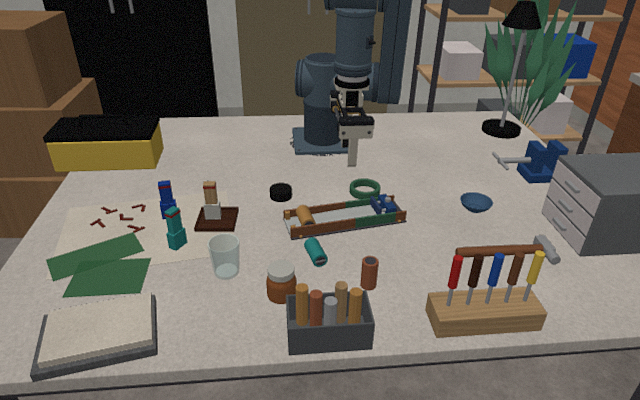

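View pics/side.png

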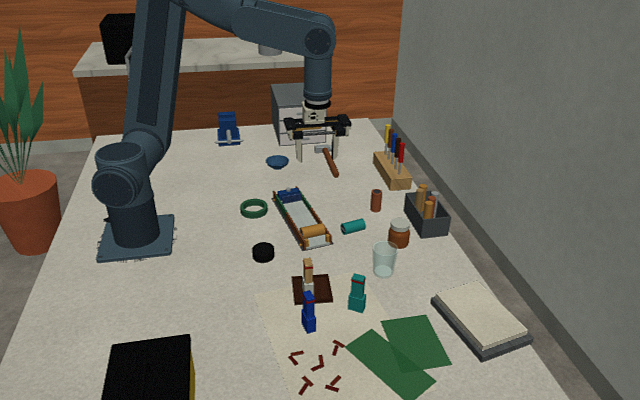

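The scene view shows the white/wood paddle at (211,200) in the tray at (217,218), with the roller at (304,215). Possible mix-ups are the blue paddle (167,200), turquoise paddle (176,228), turquoise roll (316,252) and copper spare (370,272). I choose the white/wood paddle and the brass roller in the track, and will check both in a close crop.

```bash
python3 - <<'E'
from h import *
a=load('scene')['frame'];b=load('side')['frame']
c1=cv2.resize(a[170:250,155:415],None,fx=3,fy=3,interpolation=cv2.INTER_CUBIC)
c2=cv2.resize(b[180:310,235:365],None,fx=4,fy=4,interpolation=cv2.INTER_CUBIC)
cv2.imwrite('pics/c1.png',c1);cv2.imwrite('pics/c2.png',c2)
s=load('scene')
for p in [(217,218),(285,232),(406,213)]: print(p,onz(s,p,10))
E
```

```text
(217, 218) [ 476.01261436 -327.34554275   10.        ]
(285, 232) [ 552.45347483 -151.73688366   10.        ]
(406, 213) [489.62538364 178.32572958  10.        ]
```

View pics/c1.png

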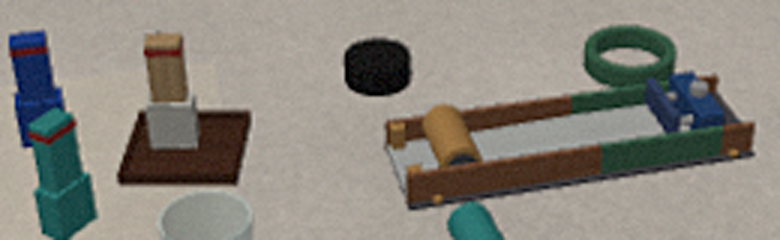

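View pics/c2.png

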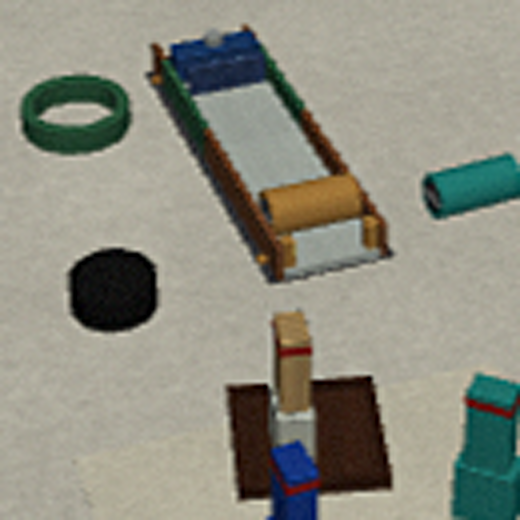

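Crop 1 confirms the white/wood paddle at crop (165,90), standing in the dark tray, and the brass roller at crop (450,135) near the lugs. Crop 2 shows the same: roller at (312,200), blue pad/block at (220,60), tray corners (228,385), (372,377), (392,487), (240,498).

```bash
python3 - <<'E'
from h import *
s=load('scene');d=load('side')
A=lambda p:(p[0]/3+155-.33,p[1]/3+170-.33)
B=lambda p:(p[0]/4+235-.37,p[1]/4+180-.37)
np.set_printoptions(precision=1,suppress=True)
def show(n,dd,f,pts,z):
    P=np.array([onz(dd,f(p),z) for p in pts]);print(n,P[:,:2].tolist() and np.round(P[:,:2],1).tolist());return P
t=show('tray s',s,A,[(139,112),(251,112),(237,181),(119,179)],12);print(t.mean(0))
t=show('tray d',d,B,[(228,385),(372,377),(392,487),(240,498)],12);print(t.mean(0))
show('wall s lowfar,lownear,hinear,hifar',s,A,[(388,122),(409,172),(753,122),(716,77)],32)
show('wall d lowfar(left),lowright,hiright,hileft',d,B,[(273,238),(383,213),(248,28),(155,45)],32)
show('pad top s far, near ',s,A,[(648,80),(686,113)],45)
show('pad top d',d,B,[(178,68),(265,58)],45)
show('paddle top s',s,A,[(145,35),(182,34),(187,46),(147,47)],110)
show('paddle top d',d,B,[(275,317),(303,313),(311,345),(277,350)],110)
show('paddle block bottom s',s,A,[(150,147),(197,149)],5)
show('roller top s',s,A,[(425,112),(437,106),(457,150)],44)
show('roller top d',d,B,[(262,195),(357,178)],44)
E
```

```text
tray s [[422.3, -374.1], [429.6, -273.8], [536.7, -280.8], [526.2, -379.5]]
[ 478.7 -327.    12. ]
tray d [[427.9, -273.1], [525.9, -283.1], [516.1, -390.9], [419.3, -382.6]]
[ 472.3 -332.4   12. ]
wall s lowfar,lownear,hinear,hifar [[485.7, -151.4], [562.8, -136.7], [509.4, 169.9], [431.9, 154.2]]
wall d lowfar(left),lowright,hiright,hileft [[481.6, -139.6], [567.8, -123.5], [511.2, 165.7], [429.0, 151.4]]
pad top s far, near  [[453.4, 85.0], [510.3, 108.1]]
pad top d [[441.2, 89.5], [514.1, 92.5]]
paddle top s [[454.9, -354.2], [455.3, -323.3], [476.0, -317.5], [475.4, -350.5]]
paddle top d [[451.6, -328.1], [469.8, -327.4], [469.0, -359.6], [447.4, -360.5]]
paddle block bottom s [[469.3, -360.4], [475.5, -319.2]]
roller top s [[490.5, -119.1], [481.6, -108.1], [551.0, -95.8]]
roller top d [[479.9, -100.8], [554.3, -91.8]]
```

```bash
python3 - <<'E'
from h import *
w=grab('wrist','w1.png')
print(ray(w,(320,200)),proj(w,[[502,-18,32],[524,-141,32],[470,160,32],[463,-340,110]]))
E
```

```text
(array([548.17010366,  65.15963215, 383.77841546]), array([-0.00262324, -0.22738374, -0.97384298])) [[282.46500892 200.82229124]
 [302.20372879 292.80252334]
 [247.403992    38.15322096]
 [250.10989557 475.62173432]]
```

View pics/w1.png

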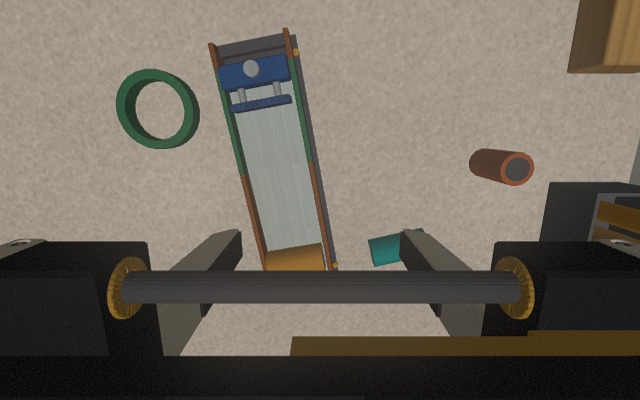

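The wrist view shows the track clearly: wall tops run from (211,44)/(290,29) at the high end to about (264,265)/(333,268). The pad lies around (262,102), its front edge from (232,112) to (291,101).

```bash
python3 - <<'E'
from h import *
w=load('wrist');np.set_printoptions(precision=1,suppress=True)
f=lambda p,z:onz(w,p,z)[:2]
L0,L1=f((213,46),32),f((264,262),32);R0,R1=f((288,30),32),f((332,262),32)
print(L0,L1,R0,R1)
for a,b in((L0,L1),(R0,R1)): print('yaw',np.degrees(np.arctan2(*(a-b)[::-1])))
print('mid hi',(L0+R0)/2,'width',np.linalg.norm(L0-R0))
print('green start',f((243,175),32),f((312,160),32))
print('pad',f((232,111),45),f((291,101),45),f((232,111),19),f((291,101),19))
print('roller front top',f((266,250),38),f((322,244),38))
# colour edges at several rows: print colour classes
im=w['frame']
for r in (130,150,190,210,230): print(r,[tuple(int(v) for v in im[r,c]) for c in range(225,345,3)] if r==190 else '')
E
```

```text
[432.7 152.4] [476.2 -97.7] [513.4 167.8] [562.4 -97.6]
yaw 99.86735843826115
yaw 100.44744516487803
mid hi [473.1 160.1] width 82.20067355772976
green start [456.3  13.3] [537.9  30.9]
pad [452.1  84.9] [516.2  95.2] [444.7  86.4] [513.7  97.5]
roller front top [480.6 -78.9] [549.7 -71. ]
130 
150 
190 [(141, 154, 164), (143, 157, 168), (142, 155, 168), (146, 159, 169), (140, 155, 166), (141, 154, 165), (106, 121, 138), (52, 80, 115), (46, 57, 74), (70, 77, 87), (140, 148, 144), (140, 148, 146), (144, 153, 150), (146, 151, 151), (141, 149, 144), (144, 153, 149), (138, 145, 142), (142, 149, 147), (143, 152, 147), (141, 149, 146), (145, 153, 150), (142, 152, 147), (141, 151, 145), (142, 149, 145), (146, 154, 151), (141, 148, 145), (144, 152, 148), (145, 153, 149), (144, 153, 147), (145, 152, 148), (56, 80, 113), (51, 57, 69), (79, 77, 79), (148, 164, 175), (137, 151, 160), (139, 151, 161), (142, 153, 166), (140, 155, 166), (140, 154, 165), (140, 152, 164)]
210 
230
```

Request:
carry_out:
  rows:
    - {"offset":[-0.4,-1.5,0],"rotation":[0,0,-0.2],"grip":1}
    - {"offset":[-0.75,-3,0],"rotation":[0,0,-0.4],"grip":1}
    - {"offset":[-1.1,-4.4,0],"rotation":[0,0,-0.4],"grip":1}
    - {"offset":[-1.5,-5.8,0],"rotation":[0,0,-0.4],"grip":1}
    - {"offset":[-1.85,-7.2,0],"rotation":[0,0,-0.4],"grip":1}
    - {"offset":[-2.175,-8.5,0],"rotation":[0,0,-0.4],"grip":1}
    - {"offset":[-2.175,-8.5,0],"rotation":[0,0,-0.4],"grip":1}

```text
t: 1.02
eef_pos: [461.5, -343.6, 217.9]
tcp_rot: [-3.141, 0.0, 1.496]
wrist_force: [0.0, 0.5, 0.1]
grip_width: 0.997
grasp_force: 0.0
```

```bash
python3 - <<'E'
from h import *
o=readout.get_obs();print(o['eef_pos'],o['tcp_rot'],o['joint_positions'],o['wrist_force'])
a=grab('scene');b=grab('side');np.set_printoptions(precision=1,suppress=True)
# red band: reddish, near the expected place; white block
ls=[]
for d in(a,b):
    hsv=cv2.cvtColor(d['frame'],cv2.COLOR_BGR2HSV)
    p=proj(d,[462,-340,95])[0];x,y=map(int,p)
    m=((hsv[...,0]<8)|(hsv[...,0]>172))&(hsv[...,1]>150)&(hsv[...,2]>70)
    q=np.argwhere(m[y-20:y+20,x-15:x+15]); c=q.mean(0)[::-1]+[x-15,y-20]; print(p,c,len(q)); ls.append(ray(d,c))
(C1,v1),(C2,v2)=ls
t=np.linalg.lstsq(np.c_[v1,-v2],C2-C1,rcond=None)[0]
print(C1+v1*t[0],C2+v2*t[1])
# lookalike blue + jar etc
E
```

```text
[ 461.53932059 -343.55979602  217.8528977 ] [-3.14065359e+00  3.27140605e-04  1.49600295e+00] [-8.33101421e-01  3.05038457e-01  1.47343058e+00 -9.02600356e-04
  1.36358048e+00 -7.58121988e-01] [0.0085222  0.47727178 0.14970712]
[209.1 187.6] [208.7 187.4] 25
[308.2 266. ] [308.2 267.5] 17
[ 460.  -341.1   94.7] [ 461.4 -343.    92.7]
```

Request:
carry_out:
  rows:
    - {"offset":[0,0,-1],"grip":1}
    - {"offset":[0,0,-2.2],"grip":1}
    - {"offset":[0,0,-3.2],"grip":1}
    - {"offset":[0,0,-3.78],"grip":1}
    - {"offset":[0,0,-3.78],"grip":1}

```text
invalid input at $.rows[0]: expected keys rotation, offset, grip
```

Request:
carry_out:
  rows:
    - {"offset":[0,0,-1],"rotation":[0,0,0],"grip":1}
    - {"offset":[0,0,-2.2],"rotation":[0,0,0],"grip":1}
    - {"offset":[0,0,-3.2],"rotation":[0,0,0],"grip":1}
    - {"offset":[0,0,-3.78],"rotation":[0,0,0],"grip":1}
    - {"offset":[0,0,-3.78],"rotation":[0,0,0],"grip":1}

```text
t: 1.75
eef_pos: [462.5, -337.1, 65.7]
tcp_rot: [-3.138, -0.004, 1.503]
wrist_force: [0.4, -0.0, 0.3]
grip_width: 1.0
grasp_force: 0.0
```

```bash
python3 - <<'E'
from h import *
d=grab('side');s=grab('scene')
print(readout.get_obs()['eef_pos'])
c=cv2.resize(d['frame'][210:330,250:370],(480,480),interpolation=3)
e=cv2.resize(s['frame'][120:240,150:230],(320,480),interpolation=3)
cv2.imwrite('pics/g1.png',np.hstack([c,e]))
E
```

```text
[ 463.82499888 -339.20532373   68.29256875]
```

View pics/g1.png

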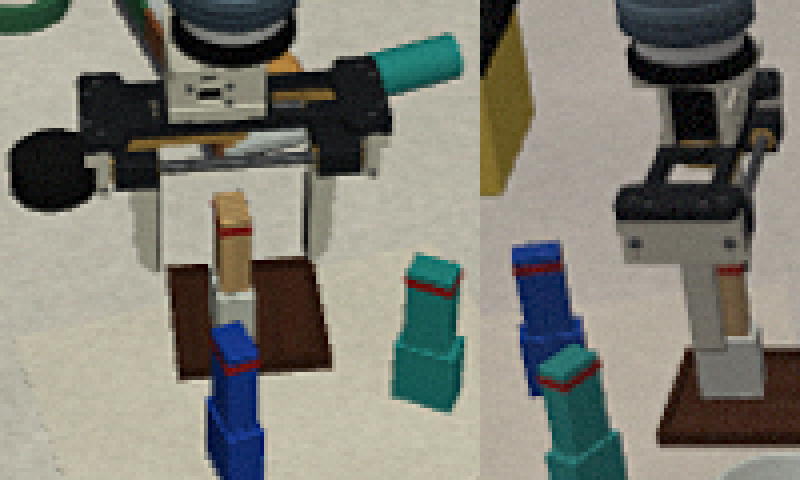

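The crop shows the fingers straddling the white/wood paddle: handle at (235,240), fingers at 160 and 315, so it's centred. Closing now.

Request:
carry_out:
  grip_force: 40
  rows:
    - {"offset":[0,0,0],"rotation":[0,0,0],"grip":0.6}
    - {"offset":[0,0,0],"rotation":[0,0,0],"grip":0.3}
    - {"offset":[0,0,0],"rotation":[0,0,0],"grip":0.1}
    - {"offset":[0,0,0],"rotation":[0,0,0],"grip":0.1}
    - {"offset":[0,0,0],"rotation":[0,0,0],"grip":0.1}
    - {"offset":[0,0,0],"rotation":[0,0,0],"grip":0.1}

```text
t: 2.6
eef_pos: [463.0, -340.0, 67.4]
tcp_rot: [-3.141, -0.0, 1.501]
wrist_force: [0.5, 0.6, -0.5]
grip_width: 0.404
grasp_force: 0.0
```

Request:
carry_out:
  rows:
    - {"offset":[0,0,0],"rotation":[0,0,0],"grip":0.1}
    - {"offset":[0,0,0],"rotation":[0,0,0],"grip":0.1}
    - {"offset":[0,0,0],"rotation":[0,0,0],"grip":0.1}
    - {"offset":[0,0,0],"rotation":[0,0,0],"grip":0.1}

```text
t: 3.1
eef_pos: [462.9, -339.9, 67.4]
tcp_rot: [-3.141, -0.0, 1.501]
wrist_force: [0.2, 0.5, -0.1]
grip_width: 0.215
grasp_force: 39.7
```

Request:
carry_out:
  rows:
    - {"offset":[0,0,0.5],"rotation":[0,0,0],"grip":0.1}
    - {"offset":[0,0,1.5],"rotation":[0,0,0],"grip":0.1}
    - {"offset":[0.1,0.4,2],"rotation":[0,0,-1],"grip":0.1}
    - {"offset":[0.3,1,2],"rotation":[0,0,-2],"grip":0.1}
    - {"offset":[0.6,1.8,2],"rotation":[0,0,-3],"grip":0.1}
    - {"offset":[1,2.7,2],"rotation":[0,0,-4],"grip":0.1}
    - {"offset":[1.4,3.5,2],"rotation":[0,0,-5],"grip":0.1}
    - {"offset":[1.7,4.25,2],"rotation":[0,0,-6],"grip":0.1}

```text
t: 4.1
eef_pos: [531.4, -168.7, 147.3]
tcp_rot: [-3.141, -0.0, 0.448]
wrist_force: [0.1, -0.2, -1.2]
grip_width: 0.218
grasp_force: 39.7
```

Request:
carry_out:
  rows:
    - {"offset":[0,0,0],"rotation":[0,0,-0.9],"grip":0.1}
    - {"offset":[0,0,0],"rotation":[0,0,-1.6],"grip":0.1}
    - {"offset":[0,0,0],"rotation":[0,0,-1.6],"grip":0.1}

```text
t: 4.47
eef_pos: [530.9, -169.8, 147.3]
tcp_rot: [-3.141, 0.0, 0.176]
wrist_force: [-1.0, -0.5, -1.4]
grip_width: 0.215
grasp_force: 39.7
```

```bash
python3 - <<'E'
from h import *
o=readout.get_obs();print(o['eef_pos'],o['tcp_rot'],o['wrist_force'])
w=grab('wrist');d=grab('side');s=grab('scene')
e=cv2.resize(w['frame'],(480,300),interpolation=cv2.INTER_AREA)
c=cv2.resize(d['frame'][160:260,250:350],(300,300),interpolation=3)
f=cv2.resize(s['frame'][130:240,250:420],(464,300),interpolation=3)
p=cv2.hconcat([e,c]);q=np.zeros((300,780,3),np.uint8);q[:,:464]=f
q[:,480:780]=cv2.resize(w['frame'][200:400,220:420],(300,300))
cv2.imwrite('pics/p1.png',np.vstack([p,q]))
E
```

```text
[ 530.90533085 -169.76158036  147.28425476] [-3.14137340e+00  2.91861907e-04  1.75947572e-01] [-1.03619192 -0.47206485 -1.37332846]
```

View pics/p1.png

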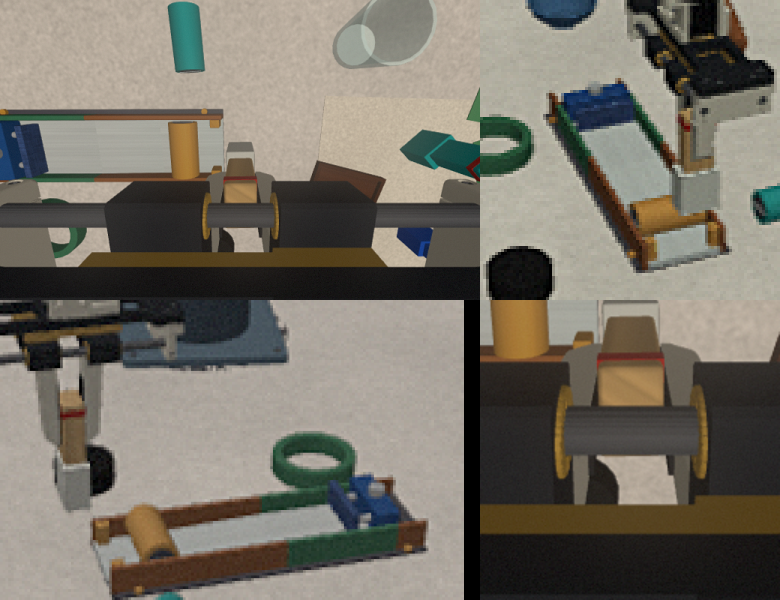

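The wrist view (0.75 scale) shows the track with its low end at column 222, the roller at (184,150) and the paddle at (240,170). The paddle is held straight, just outside the low end.

```bash
python3 - <<'E'
from h import *
w=load('wrist');im=w['frame'].astype(int);np.set_printoptions(precision=1,suppress=True)
print(ray(w,(320,200)))
u=np.array([-.1753,.9845]);n=np.array([-u[1],u[0]]);O=np.array([505.5,-22.])
tr=lambda P:(np.dot(P[:2]-O,u),np.dot(P[:2]-O,n))
for c in (150,190,215,275):
    col=im[130:262,c-2:c+3].mean(1); k=(col[:,2]-col[:,0]>22)|(col[:,1]-col[:,2]>12)
    e=[i+130 for i in np.flatnonzero(np.diff(k.astype(int)))]
    print(c,[(i,np.array(tr(onz(w,(c,i+.5),32))).round(1)) for i in e])
# end of wall, lugs, roller
print('wall end up',tr(onz(w,(295,155),32)),'roller left/right at z28',tr(onz(w,(226,200),28)),tr(onz(w,(264,200),28)))
r=im[198:203].mean(0); k=(r[:,2]-r[:,0]>40); print(np.flatnonzero(np.diff(k.astype(int))))
# white block bottom? wood top
print('paddle axis here',tr(np.array([530.9,-169.8])))
E
```

```text
(array([ 593.5, -158.4,  313.1]), array([-0.2, -0. , -1. ]))
150 [(np.int64(144), array([  7.4, -49.4])), (np.int64(151), array([  8.3, -43. ])), (np.int64(159), array([  9.3, -35.7])), (np.int64(231), array([18.8, 35.1]))]
190 [(np.int64(144), array([-29.4, -49.4])), (np.int64(151), array([-28.8, -43. ])), (np.int64(159), array([-28. , -35.6])), (np.int64(229), array([-20.9,  33. ])), (np.int64(241), array([-19.6,  45.6]))]
215 [(np.int64(144), array([-52.5, -49.4])), (np.int64(151), array([-51.9, -43. ])), (np.int64(159), array([-51.3, -35.6])), (np.int64(229), array([-45.6,  33. ])), (np.int64(241), array([-44.5,  45.6]))]
275 [(np.int64(159), array([-107.2,  -35.6])), (np.int64(229), array([-104.8,   33. ])), (np.int64(240), array([-104.3,   44.5])), (np.int64(256), array([-103.7,   61.7]))]
wall end up (np.float64(-125.96375955020832), np.float64(-39.75801022458279)) roller left/right at z28 (np.float64(-57.37868067572522), np.float64(4.068678582119911)) (np.float64(-94.47624569908079), np.float64(4.07867928344998))
[226 264]
paddle axis here (np.float64(-149.96172), np.float64(0.9030400000000255))
```

Request:
carry_out:
  rows:
    - {"offset":[0,0,-0.6],"rotation":[0,0,0],"grip":0.1}
    - {"offset":[0,0,-1.2],"rotation":[0,0,0],"grip":0.1}
    - {"offset":[0,0,-1.6],"rotation":[0,0,0],"grip":0.1}
    - {"offset":[0,0,-1.7],"rotation":[0,0,0],"grip":0.1}
    - {"offset":[-0.03,0.2,-1.7],"rotation":[0,0,0],"grip":0.1}
    - {"offset":[-0.07,0.4,-1.7],"rotation":[0,0,0],"grip":0.1}
    - {"offset":[-0.11,0.6,-1.7],"rotation":[0,0,0],"grip":0.1}
    - {"offset":[-0.14,0.8,-1.7],"rotation":[0,0,0],"grip":0.1}

```text
t: 5.62
eef_pos: [525.5, -137.3, 79.9]
tcp_rot: [3.141, -0.001, 0.175]
wrist_force: [-0.4, 0.2, -0.7]
grip_width: 0.214
grasp_force: 39.7
```

```bash
cat >> h.py <<'E'
u=np.array([-.1753,.9845]);n=np.array([-u[1],u[0]]);O=np.array([505.5,-22.])
tr=lambda P:(np.dot(P[:2]-O,u),np.dot(P[:2]-O,n))
def stat():
    o=readout.get_obs();F=o['wrist_force'];print('t',round(o['t'],2),'paddle x,y',np.round(tr(o['eef_pos']),1),'F along',round(float(F[:2]@u),2),'lat',round(float(F[:2]@n),2),'z',round(float(F[2]),2),'yaw',o['tcp_rot'][2],'z',o['eef_pos'][2])
    w=grab('wrist');im=w['frame'].astype(int);r=im[198:203].mean(0);e=np.flatnonzero(np.diff((r[:,2]-r[:,0]>40).astype(int)))
    print([(int(i),round(float(tr(onz(w,(i+.5,200),29))[0]),1)) for i in e])
    return w
E
python3 -c "
from h import *
w=stat()
s=grab('scene');d=grab('side')
e=cv2.resize(w['frame'],(480,300),interpolation=cv2.INTER_AREA)
c=cv2.resize(d['frame'][180:260,270:350],(300,300),interpolation=3)
cv2.imwrite('pics/p2.png',np.hstack([e,c]))"
```

```text
t 5.62 paddle x,y [-117.     0.6] F along 0.31 lat 0.34 z -0.67 yaw 0.17493338622162402 z 79.90831111627148
[(241, -58.2), (289, -93.8)]
```

View pics/p2.png

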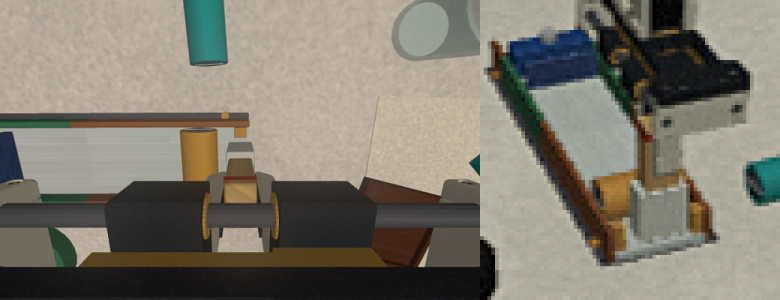

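The paddle sits centred between the lugs (side crop: lugs at 620/705, paddle 632–690), with no contact force. Starting a gentle push.

Request:
carry_out:
  rows:
    - {"offset":[-0.016,0.09,0],"rotation":[0,0,0],"grip":0.1}
    - {"offset":[-0.032,0.18,0],"rotation":[0,0,0],"grip":0.1}
    - {"offset":[-0.048,0.26,0],"rotation":[0,0,0],"grip":0.1}
    - {"offset":[-0.062,0.34,0],"rotation":[0,0,0],"grip":0.1}
    - {"offset":[-0.078,0.43,0],"rotation":[0,0,0],"grip":0.1}
    - {"offset":[-0.094,0.52,0],"rotation":[0,0,0],"grip":0.1}
    - {"offset":[-0.11,0.61,0],"rotation":[0,0,0],"grip":0.1}
    - {"offset":[-0.126,0.7,0],"rotation":[0,0,0],"grip":0.1}

```text
t: 6.78
eef_pos: [520.3, -109.7, 79.4]
tcp_rot: [-3.142, 0.0, 0.175]
wrist_force: [-0.1, 0.1, -1.4]
grip_width: 0.213
grasp_force: 39.7
```

```bash
python3 -c "
from h import *
w=stat()"
```

```text
t 6.78 paddle x,y [-88.9   0.8] F along 0.09 lat 0.09 z -1.4 yaw 0.17453226671609445 z 79.44683152888184
[(255, -40.6), (301, -74.7)]
```

Request:
carry_out:
  rows:
    - {"offset":[-0.016,0.09,0],"rotation":[0,0,0],"grip":0.1}
    - {"offset":[-0.032,0.18,0],"rotation":[0,0,0],"grip":0.1}
    - {"offset":[-0.048,0.27,0],"rotation":[0,0,0],"grip":0.1}
    - {"offset":[-0.064,0.36,0],"rotation":[0,0,0],"grip":0.1}
    - {"offset":[-0.08,0.45,0],"rotation":[0,0,0],"grip":0.1}
    - {"offset":[-0.096,0.54,0],"rotation":[0,0,0],"grip":0.1}
    - {"offset":[-0.112,0.63,0],"rotation":[0,0,0],"grip":0.1}
    - {"offset":[-0.128,0.72,0],"rotation":[0,0,0],"grip":0.1}

```text
t: 7.82
eef_pos: [515.3, -81.0, 79.5]
tcp_rot: [3.141, -0.0, 0.174]
wrist_force: [0.4, -1.3, -0.5]
grip_width: 0.213
grasp_force: 39.7
```

Request:
carry_out:
  rows:
    - {"offset":[-0.016,0.09,0],"rotation":[0,0,0],"grip":0.1}
    - {"offset":[-0.032,0.18,0],"rotation":[0,0,0],"grip":0.1}
    - {"offset":[-0.048,0.27,0],"rotation":[0,0,0],"grip":0.1}
    - {"offset":[-0.064,0.36,0],"rotation":[0,0,0],"grip":0.1}
    - {"offset":[-0.08,0.45,0],"rotation":[0,0,0],"grip":0.1}
    - {"offset":[-0.096,0.54,0],"rotation":[0,0,0],"grip":0.1}
    - {"offset":[-0.112,0.63,0],"rotation":[0,0,0],"grip":0.1}
    - {"offset":[-0.128,0.72,0],"rotation":[0,0,0],"grip":0.1}

```text
t: 8.82
eef_pos: [510.1, -52.1, 79.4]
tcp_rot: [-3.142, -0.0, 0.175]
wrist_force: [-0.6, -0.5, -0.2]
grip_width: 0.213
grasp_force: 39.7
```

```bash
python3 -c "
from h import *
w=stat()"
```

```text
t 8.82 paddle x,y [-30.5   0.8] F along -0.37 lat 0.7 z -0.17 yaw 0.17452416139215776 z 79.44754622756366
[(254, 18.6), (301, -16.2)]
```

Request:
carry_out:
  rows:
    - {"offset":[-0.016,0.09,0],"rotation":[0,0,0],"grip":0.1}
    - {"offset":[-0.032,0.18,0],"rotation":[0,0,0],"grip":0.1}
    - {"offset":[-0.048,0.27,0],"rotation":[0,0,0],"grip":0.1}
    - {"offset":[-0.064,0.36,0],"rotation":[0,0,0],"grip":0.1}
    - {"offset":[-0.08,0.45,0],"rotation":[0,0,0],"grip":0.1}
    - {"offset":[-0.096,0.54,0],"rotation":[0,0,0],"grip":0.1}
    - {"offset":[-0.112,0.63,0],"rotation":[0,0,0],"grip":0.1}
    - {"offset":[-0.128,0.72,0],"rotation":[0,0,0],"grip":0.1}

```text
t: 9.88
eef_pos: [504.9, -23.3, 79.4]
tcp_rot: [-3.142, 0.0, 0.174]
wrist_force: [0.1, -1.1, -0.1]
grip_width: 0.212
grasp_force: 39.7
```

Request:
carry_out:
  rows:
    - {"offset":[-0.016,0.09,0],"rotation":[0,0,0],"grip":0.1}
    - {"offset":[-0.032,0.18,0],"rotation":[0,0,0],"grip":0.1}
    - {"offset":[-0.048,0.27,0],"rotation":[0,0,0],"grip":0.1}
    - {"offset":[-0.064,0.36,0],"rotation":[0,0,0],"grip":0.1}
    - {"offset":[-0.08,0.45,0],"rotation":[0,0,0],"grip":0.1}
    - {"offset":[-0.096,0.54,0],"rotation":[0,0,0],"grip":0.1}
    - {"offset":[-0.112,0.63,0],"rotation":[0,0,0],"grip":0.1}
    - {"offset":[-0.128,0.72,0],"rotation":[0,0,0],"grip":0.1}

```text
t: 10.88
eef_pos: [499.8, 5.5, 79.4]
tcp_rot: [-3.142, 0.0, 0.175]
wrist_force: [0.9, -0.2, -1.7]
grip_width: 0.207
grasp_force: 39.7
```

```bash
python3 -c "
from h import *
w=stat()
im=w['frame'].astype(int)
r=im[195:206].mean(0)
print([(c,[int(v) for v in r[c]]) for c in range(120,260,5)])
cv2.imwrite('pics/p3.png',cv2.resize(w['frame'][120:280,80:400],(640,320)))"
```

```text
t 10.88 paddle x,y [28.   0.8] F along -0.31 lat -0.83 z -1.69 yaw 0.1745489962613087 z 79.41967494437448
[(254, 77.1), (301, 42.3)]
[(120, [80, 78, 82]), (125, [80, 79, 83]), (130, [119, 76, 47]), (135, [119, 76, 48]), (140, [120, 76, 49]), (145, [119, 76, 47]), (150, [120, 76, 46]), (155, [120, 76, 45]), (160, [117, 74, 45]), (165, [84, 58, 40]), (170, [106, 93, 84]), (175, [106, 94, 87]), (180, [153, 159, 160]), (185, [107, 86, 76]), (190, [106, 76, 61]), (195, [103, 74, 62]), (200, [78, 59, 52]), (205, [77, 61, 53]), (210, [159, 166, 166]), (215, [165, 174, 175]), (220, [166, 175, 175]), (225, [165, 174, 174]), (230, [165, 175, 176]), (235, [166, 175, 175]), (240, [166, 175, 176]), (245, [165, 175, 175]), (250, [166, 176, 176]), (255, [43, 82, 113])]
```

View pics/p3.png

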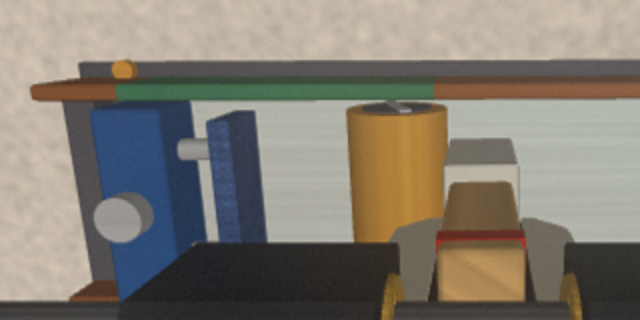

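The pad's front top edge is at column ~198 and its lower edge at ~208 (row 200). The roller spans columns 254–301, at about x = 59 mm in the track, inside the pocket's start.

```bash
python3 -c "
from h import *
w=load('wrist')
print(tr(onz(w,(198,200),45)),tr(onz(w,(208,200),19)),tr(onz(w,(254.5,200),31)))"
```

```text
(np.float64(112.2543421595607), np.float64(-16.045533655915893)) (np.float64(115.42419536990083), np.float64(-9.963439285048876)) (np.float64(76.68364183817718), np.float64(-12.705428857472436))
```

Request:
carry_out:
  rows:
    - {"offset":[-0.016,0.09,0],"rotation":[0,0,0],"grip":0.1}
    - {"offset":[-0.032,0.18,0],"rotation":[0,0,0],"grip":0.1}
    - {"offset":[-0.048,0.27,0],"rotation":[0,0,0],"grip":0.1}
    - {"offset":[-0.064,0.36,0],"rotation":[0,0,0],"grip":0.1}
    - {"offset":[-0.08,0.45,0],"rotation":[0,0,0],"grip":0.1}
    - {"offset":[-0.096,0.54,0],"rotation":[0,0,0],"grip":0.1}
    - {"offset":[-0.108,0.61,0],"rotation":[0,0,0],"grip":0.1}
    - {"offset":[-0.117,0.66,0],"rotation":[0,0,0],"grip":0.1}

```text
t: 11.92
eef_pos: [495.1, 31.8, 79.4]
tcp_rot: [-3.142, 0.0, 0.175]
wrist_force: [0.1, -0.4, -0.9]
grip_width: 0.215
grasp_force: 39.7
```

Request:
carry_out:
  rows:
    - {"offset":[-0.005,0.03,0],"rotation":[0,0,0],"grip":0.1}
    - {"offset":[-0.01,0.06,0],"rotation":[0,0,0],"grip":0.1}
    - {"offset":[-0.016,0.09,0],"rotation":[0,0,0],"grip":0.1}
    - {"offset":[-0.021,0.12,0],"rotation":[0,0,0],"grip":0.1}

```text
t: 12.42
eef_pos: [494.4, 36.5, 79.5]
tcp_rot: [-3.142, -0.0, 0.174]
wrist_force: [0.7, -0.2, -1.0]
grip_width: 0.211
grasp_force: 39.7
```

```bash
python3 -c "
from h import *
w=stat()"
```

```text
t 12.43 paddle x,y [59.5  0.7] F along -0.34 lat -0.61 z -1.01 yaw 0.17440041149063235 z 79.45112077199525
[(254, 108.6), (301, 73.8)]
```

Request:
carry_out:
  rows:
    - {"offset":[-0.002,0.012,0],"rotation":[0,0,0],"grip":0.1}
    - {"offset":[-0.004,0.024,0],"rotation":[0,0,0],"grip":0.1}
    - {"offset":[-0.006,0.036,0],"rotation":[0,0,0],"grip":0.1}
    - {"offset":[-0.008,0.048,0],"rotation":[0,0,0],"grip":0.1}
    - {"offset":[-0.011,0.06,0],"rotation":[0,0,0],"grip":0.1}
    - {"offset":[-0.013,0.072,0],"rotation":[0,0,0],"grip":0.1}
    - {"offset":[-0.015,0.084,0],"rotation":[0,0,0],"grip":0.1}

```text
t: 13.35
eef_pos: [493.8, 39.8, 79.5]
tcp_rot: [3.142, -0.0, 0.175]
wrist_force: [0.3, -0.2, -0.2]
grip_width: 0.212
grasp_force: 39.7
```

Request:
carry_out:
  rows:
    - {"offset":[-0.002,0.01,0],"rotation":[0,0,0],"grip":0.1}
    - {"offset":[-0.004,0.02,0],"rotation":[0,0,0],"grip":0.1}
    - {"offset":[-0.004,0.02,0],"rotation":[0,0,0],"grip":0.1}

```text
t: 13.72
eef_pos: [493.6, 40.7, 79.4]
tcp_rot: [-3.141, 0.0, 0.175]
wrist_force: [1.0, 1.0, -1.0]
grip_width: 0.216
grasp_force: 39.7
```

```bash
python3 -c "
from h import *
w=stat()"
```

```text
t 13.72 paddle x,y [63.8  0.8] F along 0.82 lat -1.18 z -0.98 yaw 0.17460152237835036 z 79.42115487266045
[(254, 112.9), (301, 78.1)]
```

Request:
carry_out:
  rows:
    - {"offset":[-0.002,0.01,0],"rotation":[0,0,0],"grip":0.1}
    - {"offset":[-0.004,0.02,0],"rotation":[0,0,0],"grip":0.1}
    - {"offset":[-0.004,0.02,0],"rotation":[0,0,0],"grip":0.1}

```text
t: 14.15
eef_pos: [493.4, 41.4, 79.4]
tcp_rot: [-3.142, -0.0, 0.175]
wrist_force: [-0.2, -0.3, -0.5]
grip_width: 0.216
grasp_force: 39.7
```

Request:
carry_out:
  rows:
    - {"offset":[-0.002,0.01,0],"rotation":[0,0,0],"grip":0.1}
    - {"offset":[-0.004,0.02,0],"rotation":[0,0,0],"grip":0.1}
    - {"offset":[-0.004,0.02,0],"rotation":[0,0,0],"grip":0.1}

```text
t: 14.52
eef_pos: [493.3, 42.2, 79.5]
tcp_rot: [3.142, 0.0, 0.175]
wrist_force: [-0.0, 0.4, 0.5]
grip_width: 0.217
grasp_force: 39.7
```

Request:
carry_out:
  rows:
    - {"offset":[-0.002,0.01,0],"rotation":[0,0,0],"grip":0.1}
    - {"offset":[-0.004,0.02,0],"rotation":[0,0,0],"grip":0.1}
    - {"offset":[-0.004,0.02,0],"rotation":[0,0,0],"grip":0.1}

```text
t: 14.9
eef_pos: [493.3, 42.5, 79.6]
tcp_rot: [3.141, -0.0, 0.175]
wrist_force: [0.6, -3.8, 1.1]
grip_width: 0.215
grasp_force: 39.7
```

Request:
carry_out:
  rows:
    - {"offset":[-0.002,0.01,0],"rotation":[0,0,0],"grip":0.1}
    - {"offset":[-0.004,0.02,0],"rotation":[0,0,0],"grip":0.1}
    - {"offset":[-0.004,0.02,0],"rotation":[0,0,0],"grip":0.1}

```text
t: 15.28
eef_pos: [493.3, 43.0, 79.7]
tcp_rot: [3.14, -0.0, 0.175]
wrist_force: [1.4, -7.1, 0.2]
grip_width: 0.211
grasp_force: 39.7
```

```bash
python3 -c "
from h import *
w=stat()"
```

```text
t 15.28 paddle x,y [66.1  0.6] F along -7.23 lat -0.11 z 0.16 yaw 0.1747947789266746 z 79.66459813625612
[(254, 115.1), (302, 79.6)]
```

Request:
carry_out:
  rows:
    - {"offset":[0.001,-0.005,0],"rotation":[0,0,0],"grip":0.1}
    - {"offset":[0.001,-0.005,0],"rotation":[0,0,0],"grip":0.1}
    - {"offset":[0.001,-0.005,0],"rotation":[0,0,0],"grip":0.1}
    - {"offset":[0.001,-0.005,0],"rotation":[0,0,0],"grip":0.1}

```text
t: 15.82
eef_pos: [493.3, 42.9, 79.6]
tcp_rot: [3.14, -0.0, 0.175]
wrist_force: [-0.7, -4.4, 0.2]
grip_width: 0.217
grasp_force: 39.7
```

Request:
carry_out:
  rows:
    - {"offset":[0,0,0],"rotation":[0,0,0],"grip":0.1}
    - {"offset":[0,0,0],"rotation":[0,0,0],"grip":0.1}
    - {"offset":[0,0,0],"rotation":[0,0,0],"grip":0.1}
    - {"offset":[0,0,0],"rotation":[0,0,0],"grip":0.1}

```text
t: 16.32
eef_pos: [493.3, 42.9, 79.6]
tcp_rot: [3.14, -0.0, 0.175]
wrist_force: [0.2, -4.5, 0.9]
grip_width: 0.212
grasp_force: 39.7
```

Request:
carry_out:
  rows:
    - {"offset":[-0.001,0.006,0],"rotation":[0,0,0],"grip":0.1}
    - {"offset":[-0.001,0.006,0],"rotation":[0,0,0],"grip":0.1}
    - {"offset":[-0.001,0.006,0],"rotation":[0,0,0],"grip":0.1}

```text
t: 16.7
eef_pos: [493.3, 43.0, 79.6]
tcp_rot: [3.14, -0.0, 0.175]
wrist_force: [0.3, -6.4, 0.2]
grip_width: 0.215
grasp_force: 39.7
```

Request:
carry_out:
  rows:
    - {"offset":[0,0,0],"rotation":[0,0,0],"grip":0.1}
    - {"offset":[0,0,0],"rotation":[0,0,0],"grip":0.1}

```text
t: 16.95
eef_pos: [493.3, 43.0, 79.7]
tcp_rot: [3.14, -0.0, 0.175]
wrist_force: [-0.0, -6.1, 0.5]
grip_width: 0.215
grasp_force: 39.7
```

Request:
carry_out:
  rows:
    - {"offset":[0,0,0],"rotation":[0,0,0],"grip":0.1}
    - {"offset":[0,0,0],"rotation":[0,0,0],"grip":0.1}

```text
t: 17.2
eef_pos: [493.3, 42.9, 79.7]
tcp_rot: [3.14, -0.0, 0.175]
wrist_force: [-0.7, -5.9, 1.3]
grip_width: 0.213
grasp_force: 39.7
```

~6 N; hold for two seconds or so.

Request:
carry_out:
  rows:
    - {"offset":[0,0,0],"rotation":[0,0,0],"grip":0.1}
    - {"offset":[0,0,0],"rotation":[0,0,0],"grip":0.1}
    - {"offset":[0,0,0],"rotation":[0,0,0],"grip":0.1}
    - {"offset":[0,0,0],"rotation":[0,0,0],"grip":0.1}
    - {"offset":[0,0,0],"rotation":[0,0,0],"grip":0.1}
    - {"offset":[0,0,0],"rotation":[0,0,0],"grip":0.1}

```text
t: 17.95
eef_pos: [493.3, 42.9, 79.7]
tcp_rot: [3.14, -0.0, 0.175]
wrist_force: [-0.6, -6.1, 0.6]
grip_width: 0.214
grasp_force: 39.7
```

Request:
carry_out:
  rows:
    - {"offset":[0,0,0],"rotation":[0,0,0],"grip":0.1}
    - {"offset":[0,0,0],"rotation":[0,0,0],"grip":0.1}
    - {"offset":[0,0,0],"rotation":[0,0,0],"grip":0.1}
    - {"offset":[0,0,0],"rotation":[0,0,0],"grip":0.1}
    - {"offset":[0,0,0],"rotation":[0,0,0],"grip":0.1}
    - {"offset":[0,0,0],"rotation":[0,0,0],"grip":0.1}

```text
t: 18.7
eef_pos: [493.3, 42.9, 79.7]
tcp_rot: [3.14, -0.0, 0.175]
wrist_force: [-0.8, -5.7, 1.0]
grip_width: 0.215
grasp_force: 39.7
```

Request:
carry_out:
  rows:
    - {"offset":[0.001,-0.006,0],"rotation":[0,0,0],"grip":0.1}
    - {"offset":[0.002,-0.012,0],"rotation":[0,0,0],"grip":0.1}
    - {"offset":[0.003,-0.018,0],"rotation":[0,0,0],"grip":0.1}
    - {"offset":[0.004,-0.024,0],"rotation":[0,0,0],"grip":0.1}
    - {"offset":[0.006,-0.03,0],"rotation":[0,0,0],"grip":0.1}
    - {"offset":[0.008,-0.045,0],"rotation":[0,0,0],"grip":0.1}
    - {"offset":[0.012,-0.07,0],"rotation":[0,0,0],"grip":0.1}
    - {"offset":[0.018,-0.1,0],"rotation":[0,0,0],"grip":0.1}

```text
t: 19.7
eef_pos: [493.1, 40.4, 79.1]
tcp_rot: [-3.14, 0.001, 0.175]
wrist_force: [-0.8, 0.4, -0.1]
grip_width: 0.214
grasp_force: 39.7
```

Request:
carry_out:
  rows:
    - {"offset":[0.018,-0.1,0],"rotation":[0,0,0],"grip":0.1}
    - {"offset":[0.053,-0.3,0],"rotation":[0,0,0],"grip":0.1}
    - {"offset":[0.107,-0.6,0],"rotation":[0,0,0],"grip":0.1}
    - {"offset":[0.16,-0.9,0],"rotation":[0,0,0],"grip":0.1}
    - {"offset":[0.16,-0.9,0],"rotation":[0,0,0],"grip":0.1}

```text
t: 20.32
eef_pos: [500.4, 2.6, 79.5]
tcp_rot: [3.141, -0.0, 0.173]
wrist_force: [0.1, -0.6, -1.5]
grip_width: 0.216
grasp_force: 39.7
```

```bash
python3 -c "
from h import *
w=stat();print(readout.get_obs()['eef_pos'])"
```

```text
t 20.32 paddle x,y [25.1  0.7] F along -0.65 lat 0.03 z -1.47 yaw 0.17272964212241804 z 79.46955814164474
[(197, 116.3), (249, 77.8)]
[500.18917147   3.14106012  79.42772201]
```

Request:
carry_out:
  rows:
    - {"offset":[0,0,0.6],"rotation":[0,0,0],"grip":0.1}
    - {"offset":[0,0,1.5],"rotation":[0,0,0],"grip":0.1}
    - {"offset":[0,-0.4,2],"rotation":[0,0,0.8],"grip":0.1}
    - {"offset":[-0.1,-1.3,2],"rotation":[0,0,1.6],"grip":0.1}
    - {"offset":[-0.2,-2.3,2],"rotation":[0,0,2.4],"grip":0.1}
    - {"offset":[-0.3,-3.3,2],"rotation":[0,0,3.2],"grip":0.1}
    - {"offset":[-0.4,-4.4,2],"rotation":[0,0,4],"grip":0.1}
    - {"offset":[-0.5,-5.5,2],"rotation":[0,0,4.8],"grip":0.1}

```text
t: 21.38
eef_pos: [479.8, -217.1, 159.5]
tcp_rot: [-3.142, -0.0, 1.017]
wrist_force: [0.6, -0.1, -1.6]
grip_width: 0.216
grasp_force: 39.7
```

Request:
carry_out:
  rows:
    - {"offset":[-0.1,-1,0],"rotation":[0,0,0.8],"grip":0.1}
    - {"offset":[-0.2,-1.9,0],"rotation":[0,0,1.6],"grip":0.1}
    - {"offset":[-0.27,-2.6,0],"rotation":[0,0,2.4],"grip":0.1}
    - {"offset":[-0.3,-2.95,0],"rotation":[0,0,2.8],"grip":0.1}
    - {"offset":[-0.3,-2.95,0],"rotation":[0,0,2.8],"grip":0.1}

```text
t: 22.0
eef_pos: [467.8, -334.8, 159.1]
tcp_rot: [-3.141, -0.0, 1.499]
wrist_force: [-1.1, 0.2, -0.3]
grip_width: 0.21
grasp_force: 39.7
```

```bash
python3 -c "
from h import *
o=readout.get_obs();print(o['eef_pos'],o['tcp_rot'],o['wrist_force'],o['moment'])"
```

```text
[ 467.84142972 -334.7514744   159.10144719] [-3.14128680e+00 -4.28604652e-04  1.49888692e+00] [-1.13086827  0.20949414 -0.32762076] [ 0.01188387  0.10269049 -0.03339067]
```

Request:
carry_out:
  rows:
    - {"offset":[0,0,-0.6],"rotation":[0,0,0],"grip":0.1}
    - {"offset":[0,0,-1.3],"rotation":[0,0,0],"grip":0.1}
    - {"offset":[0,0,-1.9],"rotation":[0,0,0],"grip":0.1}
    - {"offset":[0,0,-2.15],"rotation":[0,0,0],"grip":0.1}
    - {"offset":[0,0,-2.22],"rotation":[0,0,0],"grip":0.1}
    - {"offset":[0,0,-2.26],"rotation":[0,0,0],"grip":0.1}
    - {"offset":[0,0,-2.28],"rotation":[0,0,0],"grip":0.1}
    - {"offset":[0,0,-2.28],"rotation":[0,0,0],"grip":0.1}

```text
t: 23.0
eef_pos: [468.3, -334.4, 68.8]
tcp_rot: [3.141, 0.001, 1.501]
wrist_force: [0.0, -0.3, -1.2]
grip_width: 0.213
grasp_force: 39.7
```

Request:
carry_out:
  rows:
    - {"offset":[0,0,-0.015],"rotation":[0,0,0],"grip":0.1}
    - {"offset":[0,0,-0.025],"rotation":[0,0,0],"grip":0.1}
    - {"offset":[0,0,-0.025],"rotation":[0,0,0],"grip":0.1}

```text
t: 23.38
eef_pos: [468.1, -334.3, 67.4]
tcp_rot: [3.141, 0.0, 1.501]
wrist_force: [0.5, 0.0, 0.8]
grip_width: 0.213
grasp_force: 39.7
```

Request:
carry_out:
  grip_force: 5
  rows:
    - {"offset":[0,0,0],"rotation":[0,0,0],"grip":0.15}
    - {"offset":[0,0,0],"rotation":[0,0,0],"grip":0.25}
    - {"offset":[0,0,0],"rotation":[0,0,0],"grip":0.4}
    - {"offset":[0,0,0],"rotation":[0,0,0],"grip":0.7}
    - {"offset":[0,0,0],"rotation":[0,0,0],"grip":1}
    - {"offset":[0,0,0],"rotation":[0,0,0],"grip":1}
    - {"offset":[0,0,0],"rotation":[0,0,0],"grip":1}
    - {"offset":[0,0,0],"rotation":[0,0,0],"grip":1}

```text
t: 24.38
eef_pos: [468.1, -334.2, 67.2]
tcp_rot: [-3.142, -0.0, 1.501]
wrist_force: [-0.1, -0.6, 0.5]
grip_width: 0.85
grasp_force: 0.0
```

Request:
carry_out:
  rows:
    - {"offset":[0,0,0],"rotation":[0,0,0],"grip":1}
    - {"offset":[0,0,0],"rotation":[0,0,0],"grip":1}
    - {"offset":[0,0,0],"rotation":[0,0,0],"grip":1}

```text
t: 24.75
eef_pos: [468.1, -334.2, 67.2]
tcp_rot: [3.142, -0.0, 1.501]
wrist_force: [0.5, -0.7, -0.3]
grip_width: 0.997
grasp_force: 0.0
```

Request:
carry_out:
  rows:
    - {"offset":[0,0,0.5],"rotation":[0,0,0],"grip":1}
    - {"offset":[0,0,1.5],"rotation":[0,0,0],"grip":1}
    - {"offset":[0,0,2.7],"rotation":[0,0,0],"grip":1}
    - {"offset":[0,0,4],"rotation":[0,0,0],"grip":1}
    - {"offset":[0,0,5],"rotation":[0,0,0],"grip":1}
    - {"offset":[0,0,5],"rotation":[0,0,0],"grip":1}

```text
t: 25.5
eef_pos: [469.4, -335.5, 271.3]
tcp_rot: [3.136, 0.005, 1.501]
wrist_force: [0.7, -0.1, -1.3]
grip_width: 1.001
grasp_force: 0.0
```

```bash
python3 -c "
from h import *
s=grab('scene');d=grab('side')
e=cv2.resize(s['frame'][150:290,150:420],(780,404),interpolation=3)
c=cv2.resize(d['frame'][180:310,235:365],(190,190),interpolation=3)
e[214:,590:]=c
cv2.imwrite('pics/end.png',e)"
```

```text
(no output)
```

View pics/end.png

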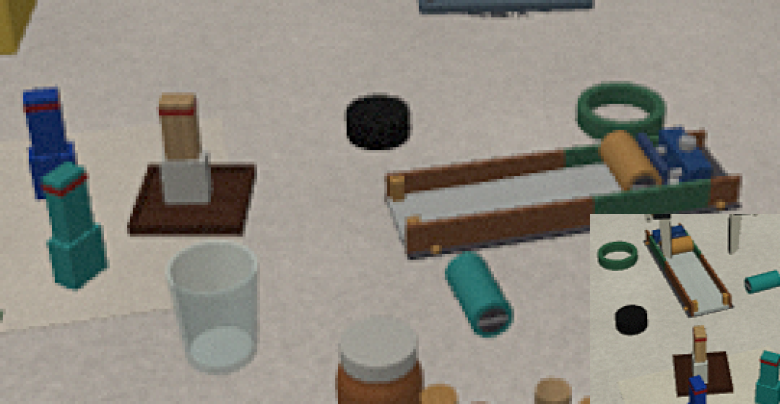

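The paddle stands upright in the tray at (180,160), the roller rests against the pad in the green pocket at (630,160), and everything else looks unmoved.

```bash
python3 -c "
from h import *
print(ticket.hand_in())"
```

```text
the job is handed in; nothing more can be done
None
```

The job is done and handed in at about 26 s: the roller was bedded against the sprung pad at about 6 N for a little over two seconds and left in the pocket, with the paddle standing upright in its tray (no verdict was shown).

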